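# Hang the rubbing stick on its peg

### The job

Draw the rubbing stick out of its square tube holder, lay it down on the sloped rest and let go of it, then take it again lower down by its wooden shank and hang it by its eye on the free peg of the stand, slid right back to the collar. Leave it hanging still, and do not knock the bottle, the can, the stone offcut or the brush about.

Things in the scene. Friction and masses are not known exactly. Their poses are not given: they have to be found in the camera images.
- stick: Rubbing stick, a bar 205 long, 30 wide (own x). Origin: centre of its foot; own z runs to the eye end. Along z: 0-70 grey abrasive block 22 thick (own y); 70-140 wooden shank 20 thick; 140-205 steel lug 12 thick with a round through hole (eye) 19 in diameter, axis along own y. Starts upright in the holder, eye up; only the top 60 shows, so a first grasp (across the 12) covers the eye.
- stick_eye (a point): Centre of the stick's eye: own z = 185, in the middle of the 12 thickness.
- stick_shank (a point): Middle of the wooden shank, own z = 88, near the balance point: the place to hold it for hanging (20 across, closing along own y).
- holder: Fixed holder: upright square steel tube, top 155 high, opening 36 (x) by 28 (y), floor 11 high, on a foot plate 150 x 100. Origin: on the table under the tube's axis; z up. Behind it (62 towards +x) a closed lower tube with a wooden knob, 136 high.
- rest: Fixed sloped rest: two steel saddles on a foot plate 200 x 90. Origin: under the plate's centre; z up. The stick lies in it at 45 degrees with own y along the rest's y, foot low at +x, eye high towards -x (foot to eye = (-0.707, 0, 0.707)). Lower saddle: stop plate, then 0-40 along the stick; upper saddle at 125-145; between them it is free for fingers. Top 160 high.
- rest_seat (a point): Where the stick's origin (foot centre) lies when seated: (65, 0, 45) in the rest's frame. Each saddle is a channel 30 wide between 6 thick cheeks; its floor lies 15 below the stick's axis, the cheeks end 3 to 5 above the axis.
- stand: Fixed stand: post 16 x 16, 282 high, on a foot plate 130 x 130. Origin: under the plate's centre; z up. The free peg leaves the post's +y face at height 262: a collar of diameter 28, 12 long, then the bare peg, diameter 14, 52 long, along +y and 6 degrees upward. The peg on the -y side carries a flat aluminium square (fixed; leave it).
- peg_home (a point): Point on the free peg's axis where the eye's centre is when the lug touches the collar: (0, 25.9, 263.9) in the stand's frame. A hanging stick's eye centre is about 2.5 lower.
- peg_tip (a point): Free end of the peg, on its axis ((0, 71.6, 268.7) in the stand's frame).
- bottle: Bystander: clear bottle, 64 diameter, 170 high, origin under its centre.
- jar: Bystander: plain metal can, 70 diameter, 90 high, origin under its centre.
- offcut: Bystander: stone offcut 100 x 70 x 25, origin under its centre.
- brush: Bystander: hand brush lying along its own x.
Mind the look-alikes: they are no part of the job. Leave any purple look-alike of the rest alone.

How it is judged (in metres and radians):
On the way:
1. the stick lies in the sloped rest, let go of and still (distance between stick and rest_seat below 0.02 m and angle between stick's own z axis and vertical between 0.6 and 0.97 rad and contact force between the fingers and stick below 0.1 N and linear speed of stick below 0.03 m/s), for 0.2 s.
At the end, for the whole second after the job is handed in: The stick hangs by its eye on the free peg, the eye centre within 8 mm of its place at the collar along the peg and within 7 mm of the peg sideways, foot down within 14 degrees of plumb, at rest (under 0.04 m/s) and released (y of stick_eye in the frame of stand between 0.021 and 0.034 m and x of stick_eye in the frame of stand between -0.007 and 0.007 m and z of stick_eye in the frame of stand between 0.255 and 0.271 m and angle between stick's own z axis and vertical below 0.25 rad and linear speed of stick below 0.04 m/s); the robot touches nothing.
It fails at once if the bottle, the can, the stone offcut or the brush is shifted by more than 4 cm (distance of any of bottle, jar, offcut, brush from where it was at the start of the episode above 0.04 m).
It also fails if it takes over 72 s, if anything falls off the work surface, if the arm or the gripper's body presses on something with over 40 N, if the wrist force passes 120 N, or if a joint passes its speed limit or range.

### The arm

A 6-joint arm with a two-finger parallel gripper is mounted at the origin on the work surface. World frame = base frame: x ahead of the robot, y to its left, z up, the work surface at z = 0. Lengths are in mm, angles in degrees, forces in N, time in s.
With the tool pointing down it reaches from about 300 to 850 mm from the base axis. Payload 4.2 kg.
Tool frame: the origin (TCP) lies midway between the tips of the shut fingers; the grasp point (between the pads) lies 19 mm behind it; z points along the fingers, y is the line along which they close (so a half turn about z gives the same grasp; the last joint's range is limited). The gripper opens to 91 mm and grips with 3 to 60 N. Pads are 32 mm wide; open, the fingers measure 118 mm over their backs; the gripper's body (76 mm by 178 mm) begins 60 mm behind the grasp point.
Start: joints at [-64.63, 18.312, 89.639, -0, 72.044, -1.146], TCP at [256.717, -514.528, 213.976] pointing down, gripper open.
Joint ranges: [-177.97, 177.97], [-48.28, 115.42], [12.27, 149.76], [-77.06, 257.06], [2.81, 150.46], [-146.56, 146.56]. Speed limits (degrees/s): [147.25, 147.25, 180, 180, 180, 180].

### API

Orientations are given as [roll, pitch, yaw] about the fixed x, y, z axes, in that order (R = Rz(yaw) Ry(pitch) Rx(roll)).
In Python, from workcell import env gives the robot as it stands.
- The arm moves only by the tool send_rows, never from a script. Its argument "steps" is a list that holds one entry, the list of rows, each a list of 5 numbers: the shift along the tool's x, y, z scaled (see below), then the turn about the tool's z scaled (see below), then the opening, from 0 (shut) to 1 (fully open). In form: [[[dx, dy, dz, yaw, fingers], ...]]. A call has 1 to 5 rows; each row shifts and turns the commanded pose from where the row before left it, along the tool's axes as they then stand; what a row does not reach is not made up. The controller multiplies each number of a shift by 0.04 m and each number of a turn by 0.12 rad. A row lasts 1/12 s, in which the tool goes at most 41.7 mm and 7.16 degrees, less where a joint would pass 70% of its speed; a pose out of reach is approached as far as the arm can. A call with a number of a shift or a turn outside -1 to 1 is refused whole. A call with a gripper value outside its range is refused whole. The fingers move at their own pace and stop on an object; "squeeze" is the grip in N (left out, the last holds). Time passes only in rows, so rows that do not move let the fingers close. It gives the time, the measured TCP pose, the force, the opening and the grip force at its end, in the units of the state.
- env.state(): the state, without advancing time (a new reading comes with each control period).
- env.grab_frame(name): name is "scene" or "side" or "wrist"; returns a dict with "pixels" (480x640x3 uint8, red, green, blue), "depth" (480x640 float32, mm along the optical axis (not along the pixel's ray), 0 where there is no reading), "intrinsics" (3x3 intrinsics, pixels), "cam_to_world" (4x4, takes a point from camera to world coordinates). Camera axes: x right, y down, z forward; pixel columns grow to the right and rows downward; lengths in mm; the calibration is good to about 2 mm. A picture is of the moment at which its call begins.
- env.job_done(): hands the job in; it is judged then, once.
The state is a dict: "time_s": time; "qpos": joint angles; "qvel": joint speeds; "effort": joint torques, N m; "ee_pos": TCP position; "ee_rot": TCP orientation; "force": force on the tool from outside, world axes, zero at the start; "torque": the same for the moment, N m; "gripper_width": finger opening in mm; "gripper_force": force on a finger pad.
Only numpy, scipy, OpenCV 4.12 (cv2) and the standard library are available. Lean on these libraries where they do the work, as an engineer would, in place of code of your own. Each camera call takes 0.05 s, during which the arm holds its last target. There are 200 camera calls.

## Working session

There is one attempt and no reset: what is moved stays moved. The work goes in short steps, Python scripts to look and compute and a tool call to move; the robot and the scene stay as the last step left them, time stands still between calls to the robot, and variables do not carry over. Pictures are saved under pics/ and viewed, at most 10 in all, crops included, and the job is handed in when it is done.

Besides the shell and the picture viewer there is one more tool, called after "Request:" by a JSON object that holds its "fn" and its "kwargs". send_rows: Moves the arm, as the interface text tells. Shifts and turns lie within -1 to 1; 1 stands for 0.04 m of shift or 0.12 rad of turn. Its arguments: {"type":"object","properties":{"steps":{"type":"array"},"squeeze":{"type":"number"}},"required":["steps"]}

```bash
mkdir -p pics; ls
python3 - <<'E'
from workcell import env
import cv2,numpy as np
for n in ["scene","side"]:
    f=env.grab_frame(n); cv2.imwrite(f"pics/{n}0.png",f["pixels"][:,:,::-1]); np.savez(f"{n}0.npz",**f)
    print(n,f["intrinsics"].tolist(),np.round(f["cam_to_world"],3).tolist())
print(env.state())
E
```

```text
pics
scene [[565.0523379908964, 0.0, 317.93447661973073], [0.0, 565.0523379908964, 240.00790676026128], [0.0, 0.0, 1.0]] [[0.663, 0.573, -0.482, 1194.805], [0.749, -0.494, 0.442, -613.865], [0.015, -0.654, -0.756, 1220.355], [0.0, 0.0, 0.0, 1.0]]
side [[571.8312124565693, 0.0, 310.6104076499415], [0.0, 571.8312124565693, 234.61404815000137], [0.0, 0.0, 1.0]] [[-0.935, -0.176, 0.307, 101.719], [-0.354, 0.474, -0.806, 1174.11], [-0.004, -0.862, -0.506, 910.269], [0.0, 0.0, 0.0, 1.0]]
{'time_s': 0.1, 'qpos': array([-6.46290889e+01,  1.83472995e+01,  8.96995071e+01, -1.61751793e-03,
        7.20434830e+01, -1.14690429e+00]), 'qvel': array([ 0.01073802, -0.05234425, -0.11835445, -0.05964274,  0.02134843,
        0.10677711]), 'effort': array([-9.53309154e-06, -4.13334346e+01, -2.32509685e+01,  7.26994453e-02,
        4.21940850e-02, -5.14577710e-05]), 'ee_pos': array([ 256.51412532, -514.10784498,  213.21053794]), 'ee_rot': array([-1.79909698e+02, -2.69593940e-04,  2.65183150e+01]), 'force': array([ 0.78764735, -0.53642416,  0.01646963]), 'torque': array([-0.06534453, -0.00376006,  0.07170584]), 'gripper_force': 0.0, 'gripper_width': 91.13555030739909}
```

View pics/scene0.png

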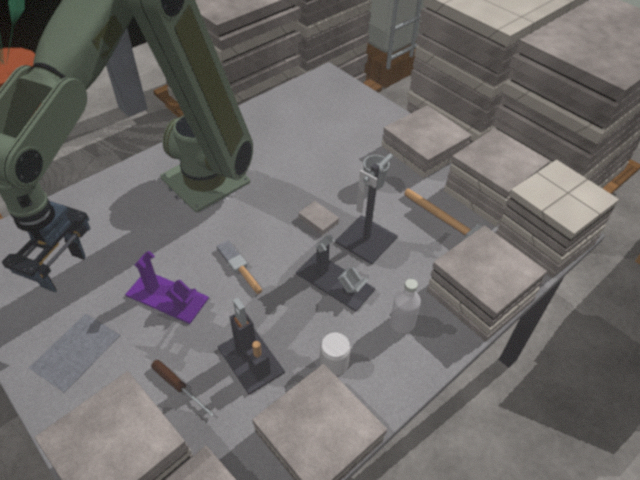

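View pics/side0.png

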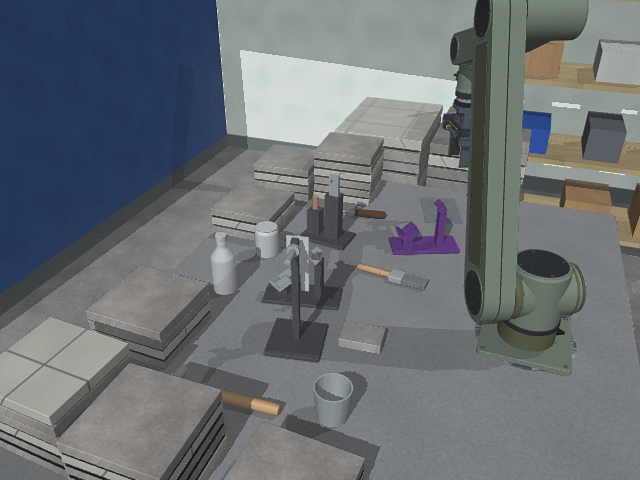

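Scene view: the holder is at (250,350), with the stick's lug at (238,308) and the knob at (256,348). There are two rests: the grey one at (335,280) and a purple look-alike at (167,290). The stand is at (370,215), the bottle at (405,305), the can at (335,352), the offcut at (319,217), the brush at (240,268) and a trowel at (185,388). The grey rest fits the steel description. Next I'll merge both depth views into a top-down map and make an enlarged crop to confirm.

```bash
cat > h.py <<'E'
import numpy as np,cv2
def cloud(f):
    d=f["depth"].astype(float);K=f["intrinsics"];T=f["cam_to_world"]
    v,u=np.mgrid[:480,:640];ok=d>0
    P=np.stack([(u-K[0,2])/K[0,0]*d,(v-K[1,2])/K[1,1]*d,d],-1)@T[:3,:3].T+T[:3,3]
    return P,ok
def proj(f,p):
    T=f["cam_to_world"];c=(np.atleast_2d(p)-T[:3,3])@T[:3,:3];q=c@f["intrinsics"].T
    return q[:,:2]/q[:,2:]
E
python3 - <<'E'
import numpy as np,cv2
from h import *
S=np.load("scene0.npz");D=np.load("side0.npz")
for (u,v) in [(250,350),(238,308),(256,348),(335,280),(370,215),(405,305),(335,352),(319,217),(240,268),(167,290)]:
    P,ok=cloud(S); print((u,v),np.round(P[v,u]))
allp=[];allc=[]
for f in (S,D):
    P,ok=cloud(f); allp.append(P[ok]);allc.append(f["pixels"][ok])
P=np.vstack(allp);C=np.vstack(allc)
for i,p in enumerate(allp):
    t=p[(p[:,0]>300)&(p[:,0]<800)&(abs(p[:,1])<400)]; z=t[:,2]; z=z[abs(z)<8]; print("table z",np.median(z),z.std())
x0,x1,y0,y1=200,900,-450,400
m=(P[:,0]>x0)&(P[:,0]<x1)&(P[:,1]>y0)&(P[:,1]<y1)&(P[:,2]<320)
P=P[m];C=C[m];o=np.argsort(P[:,2]);P=P[o];C=C[o]
s=0.9
im=np.zeros((int((x1-x0)*s)+1,int((y1-y0)*s)+1,3),np.uint8)
r=((x1-P[:,0])*s).astype(int);c=((y1-P[:,1])*s).astype(int)
im[r,c]=C[:,::-1]
im=im[:600]
cv2.imwrite("pics/ortho.png",im)
a=cv2.resize(S["pixels"][140:400,200:440,::-1],None,fx=2.3,fy=2.3,interpolation=cv2.INTER_CUBIC)
cv2.imwrite("pics/crop.png",a)
b=cv2.resize(D["pixels"][160:370,240:370,::-1],None,fx=2.85,fy=2.85,interpolation=cv2.INTER_CUBIC)
H=598
a=cv2.resize(a,(int(430),int(430*260/240)));b=cv2.resize(b,(365,590))
pic=np.zeros((600,800,3),np.uint8);pic[:a.shape[0],:430]=a;pic[:590,432:797]=b
cv2.imwrite("pics/crop.png",pic)
E
```

```text
(250, 350) [ 621. -288.   91.]
(238, 308) [ 588. -282.  217.]
(256, 348) [ 647. -287.  133.]
(335, 280) [560.  34.  11.]
(370, 215) [514. 199. 114.]
(405, 305) [777.  53. 116.]
(335, 352) [ 749. -144.   86.]
(319, 217) [366. 148.  21.]
(240, 268) [ 369. -138.   22.]
(167, 290) [ 296. -321.   11.]
table z -0.717833474490817 3.059460910938094
table z 2.0869901392948123 2.047436499482056
```

View pics/ortho.png

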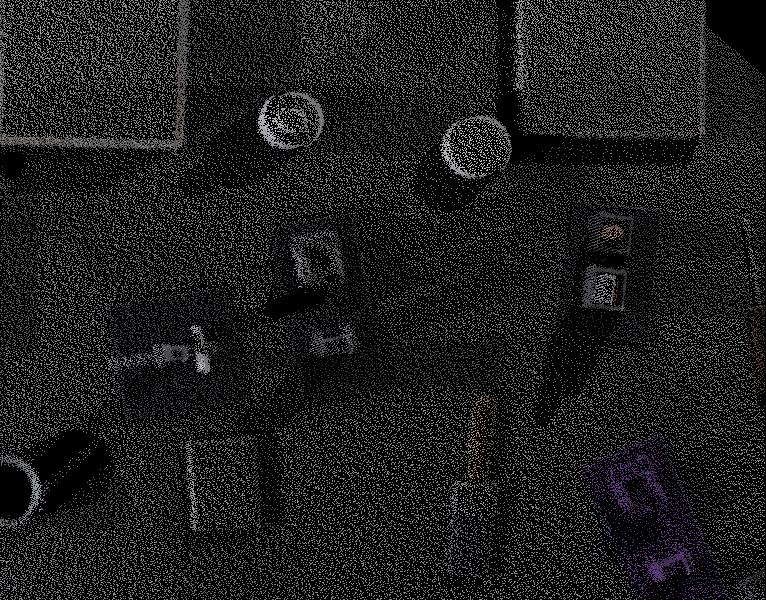

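View pics/crop.png

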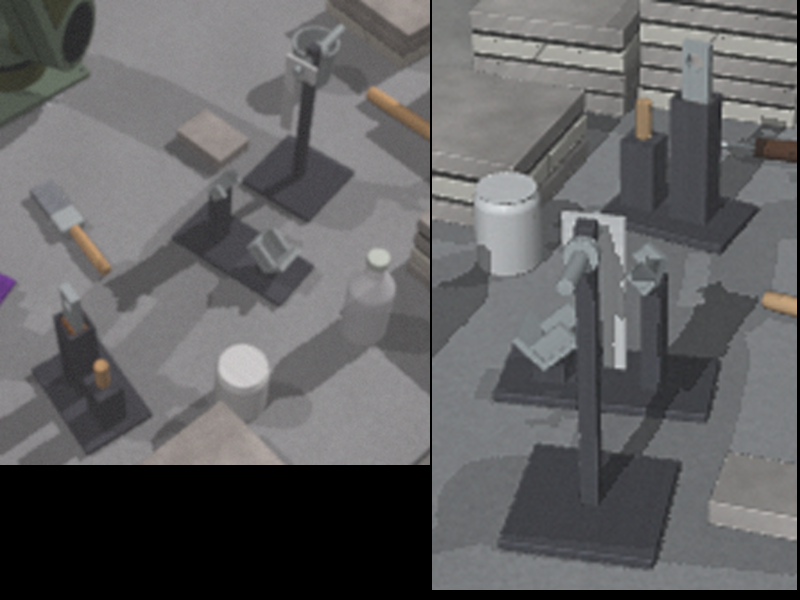

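The crop confirms the targets. The free peg points at the side camera (world +y), and an L-shaped square hangs on the far peg. The grey rest is at crop (240,240), and the stick sits in the taller tube at (75,310). I'll fit these fixtures' poses to each camera's cloud.

```bash
cat > fit.py <<'E'
import numpy as np
from scipy.optimize import least_squares
from h import *
def box(p,lo,hi):
    lo=np.array(lo,float);hi=np.array(hi,float);q=abs(p-(lo+hi)/2)-(hi-lo)/2
    return np.linalg.norm(np.maximum(q,0),axis=1)+np.minimum(q.max(1),0)
def loc(P,x):
    c,s=np.cos(x[2]),np.sin(x[2]);d=P-np.array([x[0],x[1],x[3]])
    return np.stack([c*d[:,0]+s*d[:,1],-s*d[:,0]+c*d[:,1],d[:,2]],1)
def cyl(p,a,b,r):
    a=np.array(a,float);b=np.array(b,float);L=np.linalg.norm(b-a);u=(b-a)/L;t=(p-a)@u
    q=np.stack([np.linalg.norm(p-a-np.outer(t,u),axis=1)-r,abs(t-L/2)-L/2],1)
    return np.linalg.norm(np.maximum(q,0),axis=1)+np.minimum(q.max(1),0)
def holder(P,x):
    p=loc(P,x);w=x[4]
    return np.min([box(p,[-18-w,-14-w,0],[18+w,14+w,155]),box(p,[62-18-w,-14-w,0],[62+18+w,14+w,105]),],0)
def stick(P,x):
    return box(loc(P,x),[-15,-6,140],[15,6,216])
def rest(P,x):
    p=loc(P,x);d=p-np.array([65,0,45]);k=.70711
    q=np.stack([-k*d[:,0]+k*d[:,2],d[:,1],k*d[:,0]+k*d[:,2]],1)
    B=[box(p,[-100,-45,0],[100,45,x[4]])]
    for a,b in ((0,40),(125,145)):
        B+=[box(q,[a,15,-21],[b,21,4]),box(q,[a,-21,-21],[b,-15,4]),box(q,[a,-21,-21],[b,21,-15])]
    return np.min(B,0)
def stand(P,x):
    p=loc(P,x)
    return np.min([box(p,[-65,-65,0],[65,65,x[4]]),box(p,[-8,-8,0],[8,8,282]),cyl(p,(0,8,262),(0,20,263.3),14),cyl(p,(0,20,263.3),(0,71.6,268.7),7)],0)
def fit(P,fn,x0):
    x=np.array(x0,float)
    for g in (15,8,5):
        Q=P[abs(fn(P,x))<g]
        x=least_squares(lambda y:fn(Q,y),x,loss="soft_l1",f_scale=1.5,x_scale=[1,1,.02,1,1]).x
    return x,np.mean(abs(fn(Q,x))),len(Q)
E
python3 - <<'E'
from fit import *
np.set_printoptions(suppress=True,precision=2)
for n in ("scene0","side0"):
    f=np.load(n+".npz");P,ok=cloud(f);P=P[ok]
    def near(c,r,z0,z1): return P[(np.hypot(P[:,0]-c[0],P[:,1]-c[1])<r)&(P[:,2]>z0)&(P[:,2]<z1)]
    for name,fn,x0,a in (("holder",holder,[586,-275,0,0,5],((600,-280),90,25,158)),("stick",stick,[586,-275,0,0,0],((586,-275),35,170,240)),
        ("rest",rest,[565,38,.15,0,11],((565,38),130,5,170)),("stand",stand,[509,207,0,0,11],((509,240),95,6,290))):
        x,e,k=fit(near(*a),fn,x0);x[2]=np.degrees(x[2]);print(n,name,x,round(e,2),k)
    sq=near((509,165),60,120,330);sq=sq[(sq[:,1]<193)&(sq[:,1]>150)]
    print("square",np.percentile(sq,[1,50,99],axis=0) if len(sq) else None, "upper:",np.percentile(sq[sq[:,2]>245],[1,99],axis=0))
E
```

```text
scene0 holder [ 578.18 -276.9    -6.16   -0.86    2.56] 1.18 1111
scene0 stick [ 577.45 -275.02   -8.35   -0.28    0.  ] 1.05 188
scene0 rest [559.25  32.75  11.21   7.24   3.99] 1.28 1833
scene0 stand [505.78 202.18  10.01  -0.67  10.11] 1.5 1622
square [[485.94 160.95 128.46]
 [501.38 171.85 233.79]
 [535.43 192.69 275.67]] upper: [[486.81 160.03 245.63]
 [536.05 192.3  276.4 ]]
side0 holder [ 580.91 -272.36   -6.56    1.71    3.8 ] 1.83 1003
side0 stick [ 580.14 -272.29  -13.65    2.24    0.  ] 1.66 153
side0 rest [560.28  39.63  11.4    1.98  10.2 ] 1.61 1552
side0 stand [508.94 206.15   9.64   2.17   9.76] 1.38 2689
square [[487.65 172.15 134.15]
 [498.98 177.92 222.37]
 [537.37 186.98 275.8 ]] upper: [[487.57 167.54 245.9 ]
 [537.92 188.63 276.51]]
```

```bash
cat > plan.py <<'E'
import numpy as np,sys
from workcell import env
def plan(tx,ty,tz,psi,n=None,s=None):
    s=s or env.state();p=np.array(s["ee_pos"]);y=s["ee_rot"][2]
    d=np.array([tx,ty,tz])-p;dy=(psi-y+180)%360-180
    n=n or int(np.ceil(max(np.linalg.norm(d)/39,abs(dy)/6.8)))
    out=[]
    for i in range(n):
        a=np.radians(y+dy*i/n);c,q=np.cos(a),np.sin(a);e=d/n/40
        out.append([round(v,3) for v in (c*e[0]+q*e[1],q*e[0]-c*e[1],-e[2],-np.radians(dy)/n/.12)])
    return out
def show(*a,**k):
    s=env.state();print("t",round(s["time_s"],2),"pos",np.round(s["ee_pos"],1),"rot",np.round(s["ee_rot"],2),"F",np.round(s["force"],1),"w",round(s["gripper_width"],1),"g",round(s["gripper_force"],1),"q",np.round(s["qpos"]))
    for r in plan(*a,s=s,**k): print(r)
if __name__=="__main__":
    v=[float(i) for i in sys.argv[1:]];show(*v[:4],n=int(v[4]) if len(v)>4 else None)
E
python3 plan.py 579 -274 300 -9 11
```

```text
t 0.1 pos [ 256.5 -514.1  213.2] rot [-179.91   -0.     26.52] F [ 0.8 -0.5  0. ] w 91.1 g 0.0 q [-65.  18.  90.  -0.  72.  -1.]
[np.float64(0.899), np.float64(-0.161), np.float64(-0.197), np.float64(0.47)]
[np.float64(0.889), np.float64(-0.211), np.float64(-0.197), np.float64(0.47)]
[np.float64(0.876), np.float64(-0.261), np.float64(-0.197), np.float64(0.47)]
[np.float64(0.86), np.float64(-0.31), np.float64(-0.197), np.float64(0.47)]
[np.float64(0.841), np.float64(-0.358), np.float64(-0.197), np.float64(0.47)]
[np.float64(0.819), np.float64(-0.405), np.float64(-0.197), np.float64(0.47)]
[np.float64(0.795), np.float64(-0.45), np.float64(-0.197), np.float64(0.47)]
[np.float64(0.768), np.float64(-0.494), np.float64(-0.197), np.float64(0.47)]
[np.float64(0.739), np.float64(-0.537), np.float64(-0.197), np.float64(0.47)]
[np.float64(0.708), np.float64(-0.578), np.float64(-0.197), np.float64(0.47)]
[np.float64(0.674), np.float64(-0.617), np.float64(-0.197), np.float64(0.47)]
```

Request:
{"fn": "send_rows", "kwargs": {"steps": [[[0.9, -0.16, -0.2, 0.47, 1], [0.89, -0.21, -0.2, 0.47, 1], [0.88, -0.26, -0.2, 0.47, 1], [0.86, -0.31, -0.2, 0.47, 1], [0.84, -0.36, -0.2, 0.47, 1]]]}}

```text
time_s: 0.52
ee_pos: [404.5, -404.1, 253.9]
ee_rot: [-180.0, 0.0, 10.2]
force: [0.4, -0.8, 0.0]
gripper_width: 91.0
gripper_force: 0.0
```

Request:
{"fn": "send_rows", "kwargs": {"steps": [[[0.82, -0.4, -0.2, 0.47, 1], [0.8, -0.45, -0.2, 0.47, 1], [0.77, -0.49, -0.2, 0.47, 1], [0.74, -0.54, -0.2, 0.47, 1], [0.71, -0.58, -0.2, 0.47, 1]]]}}

```text
time_s: 0.93
ee_pos: [551.6, -294.9, 293.9]
ee_rot: [-180.0, 0.0, -6.0]
force: [0.2, -0.9, 0.4]
gripper_width: 91.4
gripper_force: 0.0
```

Request:
{"fn": "send_rows", "kwargs": {"steps": [[[0.67, -0.62, -0.2, 0.47, 1], [0, 0, 0, 0, 1], [0, 0, 0, 0, 1]]]}}

```text
time_s: 1.18
ee_pos: [581.0, -273.1, 301.3]
ee_rot: [180.0, 0.0, -8.8]
force: [0.0, -0.2, -0.1]
gripper_width: 91.0
gripper_force: 0.0
```

Motion works as planned. Next, a wrist view of the holder. I'll fit the stick and tube in it to compare with the fixed cameras.

Run:
```python
from fit import *
from workcell import env
np.set_printoptions(suppress=True,precision=2)
f=env.grab_frame("wrist");np.savez("wrist1.npz",**f);cv2.imwrite("pics/wrist1.png",f["pixels"][:,:,::-1])
print(f["cam_to_world"],f["intrinsics"][0,0])
P,ok=cloud(f);P=P[ok]
z=P[:,2];z=z[abs(z)<8];print("table",np.median(z),z.std(),len(z))
def near(c,r,z0,z1): return P[(np.hypot(P[:,0]-c[0],P[:,1]-c[1])<r)&(P[:,2]>z0)&(P[:,2]<z1)]
for nm,fn,x0,a in (("holder",holder,[579,-275,-.11,0,3],((595,-280),90,25,158)),("stick",stick,[579,-274,-.15,0,0],((579,-275),35,165,225))):
    x,e,k=fit(near(*a),fn,x0);x[2]=np.degrees(x[2]);print(nm,x,round(e,2),k)
```

```text
[[  -0.15   -0.95   -0.25  651.87]
 [  -0.99    0.15    0.04 -283.54]
 [  -0.      0.26   -0.97  470.97]
 [   0.      0.      0.      1.  ]] 332.84258158043224
table -0.8806634721532021 1.2444108650988814 114304
holder [ 580.32 -271.89   -6.36   -1.47    1.58] 1.54 2235
stick [ 577.91 -271.71   -6.21   -0.85    0.  ] 0.42 709
```

View pics/wrist1.png

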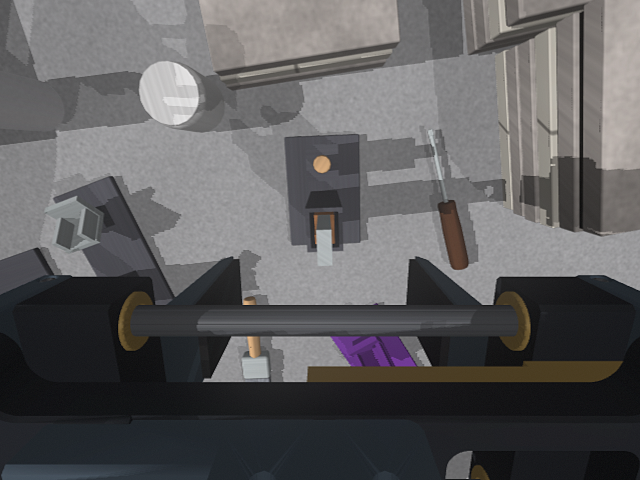

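The wrist view shows the lug at (324,245) and the knob at (322,163). The stick is at (578,-272) with yaw -6.3, which agrees with the other cameras.

```bash
sed -i 's/print(r)/print([float(v) for v in r])/' plan.py; python3 plan.py 578.5 -272 182 -6.3 5
```

```text
t 1.23 pos [ 579.7 -274.1  301.1] rot [ 1.7999e+02  1.0000e-01 -8.9300e+00] F [-0.1 -0.2 -0.4] w 91.6 g 0.0 q [-26.  23.  71.  -0.  87.  73.]
[-0.008, -0.009, 0.596, -0.076]
[-0.008, -0.009, 0.596, -0.076]
[-0.007, -0.009, 0.596, -0.076]
[-0.007, -0.009, 0.596, -0.076]
[-0.007, -0.009, 0.596, -0.076]
```

Request:
{"fn": "send_rows", "kwargs": {"steps": [[[-0.01, -0.01, 0.6, -0.08, 1], [-0.01, -0.01, 0.6, -0.08, 1], [-0.01, -0.01, 0.6, -0.08, 1], [-0.01, -0.01, 0.6, -0.08, 1], [-0.01, -0.01, 0.6, -0.06, 1]]]}}

```text
time_s: 1.65
ee_pos: [576.2, -273.3, 180.6]
ee_rot: [180.0, 0.1, -6.5]
force: [1.0, 0.3, 0.1]
gripper_width: 91.3
gripper_force: 0.0
```

Request:
{"fn": "send_rows", "kwargs": {"steps": [[[0, 0, 0, 0, 0.4], [0, 0, 0, 0, 0.4], [0, 0, 0, 0, 0.4], [0, 0, 0, 0, 0.4], [0, 0, 0, 0, 0.4]]], "squeeze": 20}}

```text
time_s: 2.07
ee_pos: [578.7, -272.9, 183.9]
ee_rot: [179.9, -0.2, -6.4]
force: [-0.2, -0.6, -0.3]
gripper_width: 60.4
gripper_force: 0.0
```

Request:
{"fn": "send_rows", "kwargs": {"steps": [[[0, 0, 0, 0, 0], [0, 0, 0, 0, 0], [0, 0, 0, 0, 0], [0, 0, 0, 0, 0], [0, 0, 0, 0, 0]]], "squeeze": 20}}

```text
time_s: 2.48
ee_pos: [578.1, -272.2, 182.0]
ee_rot: [180.0, -0.0, -6.4]
force: [-1.1, -0.2, 0.6]
gripper_width: 27.4
gripper_force: 0.0
```

Request:
{"fn": "send_rows", "kwargs": {"steps": [[[0, 0, 0, 0, 0], [0, 0, 0, 0, 0], [0, 0, 0, 0, 0], [0, 0, 0, 0, 0], [0, 0, 0, 0, 0]]], "squeeze": 20}}

```text
time_s: 2.9
ee_pos: [578.1, -272.3, 181.9]
ee_rot: [180.0, 0.0, -6.4]
force: [0.7, 0.2, 0.5]
gripper_width: 11.9
gripper_force: 20.0
```

Request:
{"fn": "send_rows", "kwargs": {"steps": [[[0, 0, -0.1, 0, 0], [0, 0, -0.25, 0, 0], [0, 0, -0.4, 0, 0], [0, 0, -0.4, 0, 0], [0, 0, -0.4, 0, 0]]]}}

```text
time_s: 3.32
ee_pos: [577.9, -272.0, 244.7]
ee_rot: [-180.0, 0.0, -6.4]
force: [1.3, -0.3, -3.9]
gripper_width: 11.6
gripper_force: 20.0
```

Request:
{"fn": "send_rows", "kwargs": {"steps": [[[0, 0, -0.6, 0, 0], [0, 0, -0.7, 0, 0], [0, 0, -0.7, 0, 0], [0, 0, -0.5, 0, 0], [0, 0, -0.1, 0, 0]]]}}

```text
time_s: 3.73
ee_pos: [579.2, -272.6, 353.0]
ee_rot: [179.8, -0.4, -6.4]
force: [0.3, -0.5, -2.8]
gripper_width: 12.1
gripper_force: 20.0
```

```bash
python3 plan.py 605 47 355 11.3 10
python3 - <<'E'
from fit import *
for n,x in (("scene0",[559.25,33.5,np.radians(11.3),-.7,0]),("side0",[560.3,39.6,np.radians(11.3),2,0])):
    f=np.load(n+".npz");P,ok=cloud(f);p=loc(P[ok],x)
    p=p[(abs(p[:,0])<110)&(abs(p[:,1])<50)&(p[:,2]>20)&(p[:,2]<180)]
    for a in range(-100,100,10):
        q=p[(p[:,0]>=a)&(p[:,0]<a+10)]
        if len(q)>8: print(n,a,len(q),np.round(np.percentile(q[:,2],[5,50,95,99])),np.round(np.percentile(q[:,1],[2,98])))
E
```

```text
t 3.73 pos [ 579.2 -272.6  353. ] rot [179.85  -0.45  -6.41] F [ 0.3 -0.5 -2.8] w 12.1 g 20.0 q [-26.  22.  65.   0.  93.  70.]
[-0.025, -0.801, -0.005, -0.258]
[-0.0, -0.802, -0.005, -0.258]
[0.024, -0.801, -0.005, -0.258]
[0.049, -0.8, -0.005, -0.258]
[0.074, -0.798, -0.005, -0.258]
[0.099, -0.796, -0.005, -0.258]
[0.123, -0.792, -0.005, -0.258]
[0.148, -0.788, -0.005, -0.258]
[0.172, -0.783, -0.005, -0.258]
[0.196, -0.777, -0.005, -0.258]
scene0 -60 47 [ 27.  85. 136. 138.] [-20.  18.]
scene0 -50 139 [ 34. 123. 141. 144.] [-23.  20.]
scene0 -40 244 [ 27.  88. 146. 149.] [-21.  19.]
scene0 -30 25 [132. 138. 146. 147.] [-22.  21.]
scene0 20 50 [53. 60. 65. 68.] [-22.  20.]
scene0 30 85 [42. 55. 74. 75.] [-23.  19.]
scene0 40 106 [35. 50. 74. 79.] [-24.  20.]
scene0 50 79 [30. 43. 65. 67.] [-24.  21.]
scene0 60 61 [28. 47. 57. 58.] [-24.  21.]
scene0 70 55 [48. 56. 61. 63.] [-25.  24.]
scene0 80 28 [51. 56. 61. 63.] [-21.  20.]
side0 -60 146 [ 29.  79. 134. 136.] [-16.  18.]
side0 -50 182 [ 29. 100. 141. 145.] [-20.  22.]
side0 -40 140 [ 33. 112. 147. 151.] [-22.  23.]
side0 -30 21 [131. 138. 142. 143.] [-23.  22.]
side0 20 11 [52. 60. 66. 67.] [ 7. 24.]
side0 30 90 [27. 58. 75. 76.] [-23.  24.]
side0 40 91 [24. 56. 74. 76.] [-24.  26.]
side0 50 71 [22. 47. 62. 65.] [-21.  22.]
side0 60 67 [23. 47. 55. 56.] [-23.  24.]
side0 70 60 [48. 55. 61. 62.] [-25.  23.]
side0 80 15 [48. 54. 58. 58.] [-17.  20.]
```

Request:
{"fn": "send_rows", "kwargs": {"steps": [[[-0.02, -0.5, 0, -0.16, 0], [-0.01, -0.8, 0, -0.26, 0], [0.02, -0.8, 0, -0.26, 0], [0.05, -0.8, 0, -0.26, 0], [0.07, -0.8, 0, -0.26, 0]]]}}

```text
time_s: 4.15
ee_pos: [589.9, -123.0, 346.6]
ee_rot: [-180.0, 0.1, 1.9]
force: [0.8, 1.1, -4.1]
gripper_width: 11.9
gripper_force: 20.0
```

Request:
{"fn": "send_rows", "kwargs": {"steps": [[[0.1, -0.8, 0, -0.26, 0], [0.12, -0.79, 0, -0.26, 0], [0.15, -0.79, 0, -0.26, 0], [0.17, -0.78, 0, -0.26, 0], [0.2, -0.7, 0, -0.26, 0]]]}}

```text
time_s: 4.57
ee_pos: [604.9, 34.3, 346.7]
ee_rot: [-179.9, 0.1, 10.9]
force: [0.4, -0.3, -4.6]
gripper_width: 11.9
gripper_force: 20.0
```

Request:
{"fn": "send_rows", "kwargs": {"steps": [[[0.1, -0.4, 0, -0.1, 0], [0, 0, 0, 0, 0], [0, 0, 0, 0, 0], [0, 0, 0, 0, 0]]]}}

```text
time_s: 4.9
ee_pos: [606.3, 48.0, 347.1]
ee_rot: [180.0, 0.1, 11.4]
force: [-0.4, -0.1, -4.0]
gripper_width: 11.9
gripper_force: 20.0
```

```bash
cat > look.py <<'E'
import sys
from fit import *
from workcell import env
np.set_printoptions(suppress=True,precision=2)
def near(P,c,r,z0,z1): return P[(np.hypot(P[:,0]-c[0],P[:,1]-c[1])<r)&(P[:,2]>z0)&(P[:,2]<z1)]
E
python3 - <<'E'
from look import *
f=env.grab_frame("wrist");np.savez("wrist2.npz",**f);cv2.imwrite("pics/wrist2.png",f["pixels"][:,:,::-1])
P,ok=cloud(f);P=P[ok]
z=P[:,2];z=z[abs(z)<8];print("table",np.median(z),len(z))
x,e,k=fit(near(P,(560,38),130,5,155),rest,[560,38,.197,0,8]);x[2]=np.degrees(x[2]);print("rest",x,e,k)
E
python3 plan.py 613.5 49 355 11.3
```

```text
table -0.8692517958741064 125815
rest [562.32  39.48  10.96   3.55   5.56] 0.8422650709342067 3606
t 4.95 pos [606.4  47.6 347.3] rot [1.7997e+02 8.0000e-02 1.1390e+01] F [-0.6 -0.5 -3.7] w 11.7 g 20.0 q [ 3. 19. 70. -0. 91. 82.]
[0.181, 0.001, -0.192, 0.014]
```

View pics/wrist2.png

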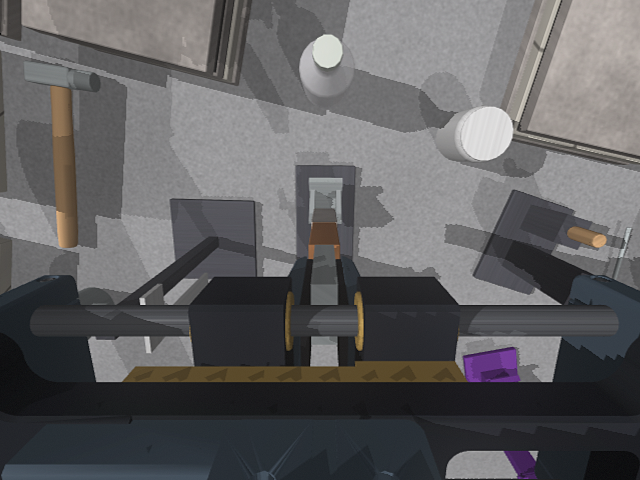

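Wrist view: the stick (brown shank at (323,235)) hangs over the lower saddle (325,195), and the channel is in line with the tool. Side and wrist fits agree on the rest at (561.5,39.5), yaw 11.2. Lowering the foot towards the V.

```bash
python3 plan.py 615.8 50.3 240 11.2 5
```

```text
t 4.95 pos [606.4  47.6 347.3] rot [1.7997e+02 8.0000e-02 1.1390e+01] F [-0.6 -0.5 -3.7] w 11.7 g 20.0 q [ 3. 19. 70. -0. 91. 82.]
[0.049, -0.004, 0.537, 0.006]
[0.049, -0.004, 0.537, 0.006]
[0.049, -0.004, 0.537, 0.006]
[0.049, -0.004, 0.537, 0.006]
[0.049, -0.004, 0.537, 0.006]
```

Request:
{"fn": "send_rows", "kwargs": {"steps": [[[0.12, -0.01, 0.5, 0.015, 0], [0.12, -0.01, 0.7, 0.015, 0], [0, 0, 0.7, 0, 0], [0, 0, 0.5, 0, 0], [0, 0, 0.28, 0, 0]]]}}

```text
time_s: 5.37
ee_pos: [614.2, 49.7, 237.2]
ee_rot: [-180.0, 0.3, 11.1]
force: [0.1, -0.1, -4.2]
gripper_width: 11.6
gripper_force: 20.0
```

Request:
{"fn": "send_rows", "kwargs": {"steps": [[[0, 0, 0, 0, 0], [0, 0, 0.1, 0, 0], [0, 0, 0.1, 0, 0], [0, 0, 0.1, 0, 0], [0, 0, 0, 0, 0]]], "squeeze": 12}}

```text
time_s: 5.78
ee_pos: [615.9, 51.1, 228.7]
ee_rot: [180.0, 0.0, 11.2]
force: [0.3, 0.2, -4.0]
gripper_width: 12.1
gripper_force: 12.0
```

Request:
{"fn": "send_rows", "kwargs": {"steps": [[[0, 0, 0.05, 0, 0], [0, 0, 0.05, 0, 0], [0, 0, 0.05, 0, 0], [0, 0, 0, 0, 0], [0, 0, 0, 0, 0]]]}}

```text
time_s: 6.2
ee_pos: [615.7, 51.3, 223.3]
ee_rot: [180.0, 0.0, 11.3]
force: [-1.4, -0.5, 0.4]
gripper_width: 12.0
gripper_force: 12.0
```

Run:
```python
import numpy as np
# tool-frame rows (dx along rest x, dz down) for the tilt arc, equal angle steps of 2.5 deg
g=190;v=np.array([54.4,34.4])
P=[]
for t in np.arange(0,45.1,2.5):
    a=np.radians(t);M=v+15*np.array([np.sin(a),np.cos(a)]);P.append(M+g*np.array([-np.sin(a),np.cos(a)])-[0,19])
P=np.array(P);d=np.diff(P,axis=0)/40
print(np.round(P[[0,-1]],1));print(np.round(np.c_[d[:,0],-d[:,1]],3).tolist())
```

```text
[[ 54.4 220.4]
 [-69.3 160.4]]
[[-0.191, 0.005], [-0.19, 0.015], [-0.19, 0.024], [-0.189, 0.034], [-0.187, 0.044], [-0.185, 0.053], [-0.183, 0.063], [-0.181, 0.072], [-0.178, 0.081], [-0.175, 0.09], [-0.171, 0.099], [-0.167, 0.108], [-0.163, 0.116], [-0.159, 0.124], [-0.154, 0.132], [-0.149, 0.14], [-0.144, 0.147], [-0.138, 0.155]]
```

Contact is at z≈223, with the weight now carried by the saddle. Tilting the stick along the arc with a light grip.

Request:
{"fn": "send_rows", "kwargs": {"steps": [[[-0.19, 0, 0, 0, 0], [-0.19, 0, 0.015, 0, 0], [-0.19, 0, 0.025, 0, 0], [-0.19, 0, 0.035, 0, 0], [-0.19, 0, 0.045, 0, 0]]], "squeeze": 8}}

```text
time_s: 6.62
ee_pos: [578.1, 43.7, 218.3]
ee_rot: [180.0, -0.1, 11.2]
force: [0.2, -0.1, -0.6]
gripper_width: 11.7
gripper_force: 8.0
```

Request:
{"fn": "send_rows", "kwargs": {"steps": [[[-0.185, 0, 0.05, 0, 0], [-0.18, 0, 0.06, 0, 0]]]}}

```text
time_s: 6.78
ee_pos: [563.5, 40.9, 213.5]
ee_rot: [180.0, -0.0, 11.2]
force: [1.3, -0.1, -1.2]
gripper_width: 12.0
gripper_force: 8.0
```

```bash
cat > tilt.py <<'E'
from look import *
def tilt(n,x=(561.5,39.5,np.radians(11.2),0),off=(0,0,0),z=(85,140),save=None,ylim=12):
    f=env.grab_frame(n);P,ok=cloud(f);C=f["pixels"].astype(int)
    if save: cv2.imwrite(save,f["pixels"][:,:,::-1])
    p=loc(P[ok]-np.array(off),x);c=C[ok]
    m=(abs(p[:,0])<110)&(abs(p[:,1])<ylim)&(p[:,2]>z[0])&(p[:,2]<z[1])&(c[:,0]>c[:,2]+25)
    q=p[m][:,[0,2]];u=np.linalg.svd(q-q.mean(0),full_matrices=False)[2][0];u*=np.sign(u[1])
    print(n,len(q),"mean",q.mean(0),"y",p[m][:,1].mean(),"tilt deg",np.degrees(np.arctan2(-u[0],u[1])))
    return f
if __name__=="__main__":
    tilt("side",z=(60,160));tilt("scene",off=(-1,-5,-2.8),z=(60,160))
E
python3 tilt.py
```

```text
side 40 mean [ 41.7  137.44] y 9.300371718569277 tilt deg 12.412722673563106
scene 149 mean [ 35.54 141.41] y -2.8550302717253238 tilt deg 30.030213659938195
```

Request:
{"fn": "send_rows", "kwargs": {"steps": [[[-0.18, 0, 0.07, 0, 0], [-0.18, 0, 0.08, 0, 0], [-0.175, 0, 0.09, 0, 0], [-0.17, 0, 0.1, 0, 0], [-0.165, 0, 0.11, 0, 0]]]}}

```text
time_s: 7.3
ee_pos: [529.2, 34.1, 195.6]
ee_rot: [180.0, 0.0, 11.3]
force: [-1.4, -1.0, 3.6]
gripper_width: 12.1
gripper_force: 8.0
```

```bash
python3 - <<'E'
from tilt import *
tilt("scene",off=(-1,-5,-2.8),z=(60,160))
f=tilt("side",z=(60,160))
cv2.imwrite("pics/side2.png",cv2.resize(f["pixels"][180:330,230:380,::-1],(600,600),interpolation=cv2.INTER_CUBIC))
E
python3 plan.py 500 30 170 11.2 3
```

```text
scene 203 mean [ 19.99 138.4 ] y -2.477377776597531 tilt deg 37.38246249403796
side 9 mean [  1.4  136.46] y 9.888492026009047 tilt deg 3.6455810802143054
t 7.4 pos [527.9  33.8 194.8] rot [-180.      0.21   11.24] F [-2.3 -0.3  1. ] w 11.5 g 8.0 q [ 2. 15. 97. -0. 68. 81.]
[-0.234, -0.014, 0.207, 0.002]
[-0.234, -0.014, 0.207, 0.002]
[-0.234, -0.014, 0.207, 0.002]
```

View pics/side2.png

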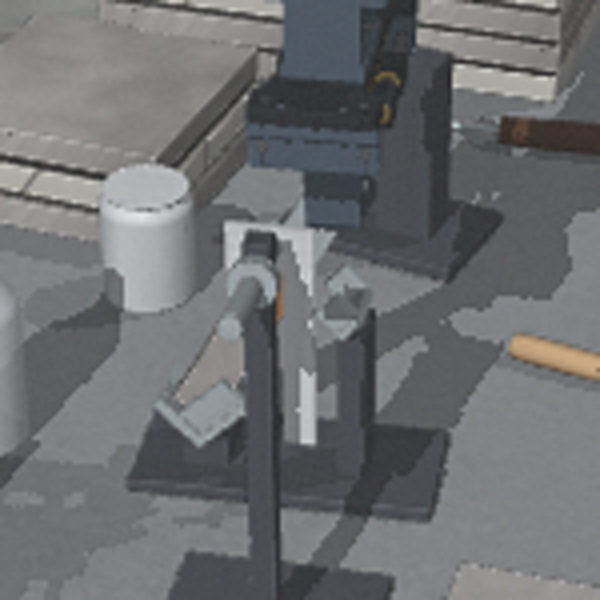

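The side crop shows the foot in the lower saddle (205,390) and the stick leaning towards the upper saddle (345,300), as planned. Continuing the arc.

Request:
{"fn": "send_rows", "kwargs": {"steps": [[[-0.16, 0, 0.12, 0, 0], [-0.16, 0, 0.13, 0, 0], [-0.155, 0, 0.13, 0, 0], [-0.15, 0, 0.14, 0, 0], [-0.14, 0, 0.14, 0, 0]]]}}

```text
time_s: 7.82
ee_pos: [499.4, 28.1, 168.6]
ee_rot: [180.0, 0.0, 11.3]
force: [-1.8, -0.8, 2.0]
gripper_width: 12.2
gripper_force: 8.0
```

Request:
{"fn": "send_rows", "kwargs": {"steps": [[[-0.12, 0, 0.13, 0, 0], [0, 0, 0, 0, 0]]]}}

```text
time_s: 7.98
ee_pos: [493.8, 27.1, 162.3]
ee_rot: [-180.0, 0.2, 11.2]
force: [-0.7, -0.3, -2.0]
gripper_width: 12.0
gripper_force: 8.0
```

```bash
python3 - <<'E'
from tilt import *
tilt("scene",off=(-1,-5,-2.8),z=(60,160))
E
python3 plan.py 493 26 170 11.2 3
```

```text
scene 301 mean [ -4.62 130.88] y -1.7830365042004275 tilt deg 44.35780959192511
t 8.03 pos [494.2  27.2 162.7] rot [-1.7999e+02  1.7000e-01  1.1240e+01] F [-2.1 -1.3 -1. ] w 12.3 g 8.0 q [  2.  14. 104.  -0.  62.  81.]
[-0.012, 0.007, -0.061, 0.002]
[-0.012, 0.008, -0.061, 0.002]
[-0.012, 0.008, -0.061, 0.002]
```

Tilt reads 44.4°. Releasing.

Request:
{"fn": "send_rows", "kwargs": {"steps": [[[0, 0, 0, 0, 0.4], [0, 0, 0, 0, 0.4], [0, 0, 0, 0, 0.4], [0, 0, 0, 0, 0.4], [0, 0, 0, 0, 0.4]]]}}

```text
time_s: 8.45
ee_pos: [496.0, 27.4, 164.2]
ee_rot: [180.0, -0.1, 11.3]
force: [-0.1, -0.2, -0.6]
gripper_width: 36.4
gripper_force: 0.0
```

Request:
{"fn": "send_rows", "kwargs": {"steps": [[[0, 0, -0.4, 0, 0.7], [0, 0, -0.6, 0, 0.7], [0, 0, -0.7, 0, 1], [-0.3, 0, -0.7, 0, 1], [-0.5, 0, 0, 0, 1]]]}}

```text
time_s: 8.87
ee_pos: [468.4, 21.4, 265.3]
ee_rot: [179.9, -0.7, 11.3]
force: [0.3, -0.2, 0.0]
gripper_width: 67.1
gripper_force: 0.0
```

```bash
python3 - <<'E'
from tilt import *
f=tilt("scene",off=(-1,-5,-2.8),z=(60,160))
f=tilt("wrist",z=(60,160))
np.savez("wrist3.npz",**f)
a=cv2.resize(f["pixels"][100:400,150:550,::-1],(800,600));cv2.imwrite("pics/wrist3.png",a)
E
python3 plan.py 493 26 200 11.2 3
```

```text
scene 293 mean [ -5.97 128.79] y -1.6993869328220415 tilt deg 43.778771703203184
wrist 1420 mean [ -7.8  132.24] y 2.1210646657961028 tilt deg 50.68169874205405
t 8.97 pos [462.9  20.9 261.5] rot [ 1.7997e+02 -1.2000e-01  1.1240e+01] F [-0.6 -0.1 -0.2] w 75.1 g 0.0 q [ 1.  6. 98. -0. 75. 80.]
[0.254, 0.007, 0.512, 0.002]
[0.254, 0.007, 0.512, 0.002]
[0.254, 0.007, 0.512, 0.002]
```

```bash
cat > sfit.py <<'E'
from look import *
def sf(p): # stick own frame (x wide, y thick, z axial)
    return np.min([box(p,[-15,-11,0],[15,11,70]),box(p,[-15,-10,70],[15,10,140]),box(p,[-15,-6,140],[15,6,205])],0)
def own(P,v): # v: foot xyz, yaw psi, tilt th (eye towards -x of yaw frame)
    q=loc(P,[v[0],v[1],v[3],v[2]]);c,s=np.cos(v[4]),np.sin(v[4])
    return np.stack([c*q[:,0]+s*q[:,2],q[:,1],-s*q[:,0]+c*q[:,2]],1)
def stickfit(P,v0,rng=((48,120),(148,215)),gs=(12,8,5)):
    v=np.array(v0,float)
    for g in gs:
        o=own(P,v);m=(abs(sf(o))<g)&np.any([(o[:,2]>a)&(o[:,2]<b) for a,b in rng],0);Q=P[m]
        v=least_squares(lambda y:sf(own(Q,y)),v,loss="soft_l1",f_scale=1.5,x_scale=[1,1,1,.02,.02]).x
    return v,np.mean(abs(sf(own(Q,v)))),len(Q)
def pt(v,a,b=0):
    u=np.array([-np.sin(v[4])*np.cos(v[3]),-np.sin(v[4])*np.sin(v[3]),np.cos(v[4])]);return v[:3]+a*u
E
python3 - <<'E'
import fit
from sfit import *
s=np.radians(11.2);k=65
v0=[561.5+k*np.cos(s),39.5+k*np.sin(s),46,s,np.pi/4]
W=np.load("wrist3.npz");P,ok=cloud(W);P=P[ok]
F=env.grab_frame("scene");Q,ok=cloud(F);Q=Q[ok]
np.savez("scene3.npz",**F)
for n,p,o in (("wrist",P,(0,0,0)),("scene",Q,(-1,-5,-2.8))):
    v,e,k=stickfit(p-np.array(o)*(n=="scene"),v0)
    print(n,v[:3],np.degrees(v[3:]),e,k,"shank88",pt(v,88),"eye",pt(v,185))
print("seat expected",v0[:3])
E
```

```text
wrist [621.25  53.54  43.92] [11.18 44.92] 0.36303115809694847 2512 shank88 [560.3   41.48 106.23] eye [493.11  28.2  174.92]
scene [622.08  55.19  47.21] [11.46 45.12] 1.4402052600087276 589 shank88 [560.97  42.8  109.31] eye [493.6   29.15 177.75]
seat expected [np.float64(625.2620850976974), np.float64(52.12523282929818), 46]
```

View pics/wrist3.png

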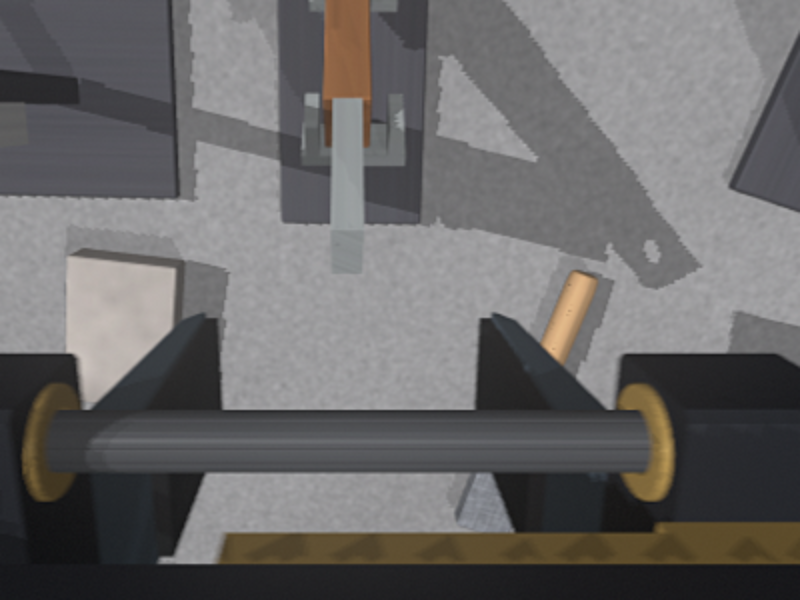

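The wrist crop shows the stick seated: shank at (348,50), lug at (347,190). The fit gives 44.9° with the foot at (621,53.5,44), about 3 mm from the seat, so it is lying free. Now the regrasp at the shank.

```bash
python3 plan.py 560 41.6 261 11.2 3; echo; python3 -c "
print((261-91)/40/5)"
```

```text
t 9.02 pos [463.8  21.1 260.5] rot [ 1.7998e+02 -9.0000e-02  1.1240e+01] F [ 0.4 -0.4  0.5] w 79.1 g 0.0 q [ 1.  7. 98. -0. 75. 80.]
[0.82, -0.011, -0.004, 0.002]
[0.82, -0.012, -0.004, 0.002]
[0.82, -0.012, -0.004, 0.002]

0.85
```

Request:
{"fn": "send_rows", "kwargs": {"steps": [[[0.82, -0.01, 0, 0, 1], [0.82, -0.01, 0, 0, 1], [0.82, -0.015, 0, 0, 1], [0, 0, 0.4, 0, 1], [0, 0, 0.8, 0, 1]]]}}

```text
time_s: 9.43
ee_pos: [565.1, 42.4, 213.0]
ee_rot: [179.9, -0.4, 11.3]
force: [-0.4, 0.5, 0.3]
gripper_width: 91.3
gripper_force: 0.0
```

Request:
{"fn": "send_rows", "kwargs": {"steps": [[[0, 0, 0.8, 0, 1], [0, 0, 0.7, 0, 1], [0, 0, 0.5, 0, 1], [0, 0, 0.3, 0, 1], [0, 0, 0, 0, 1]]]}}

```text
time_s: 9.85
ee_pos: [558.4, 41.7, 115.5]
ee_rot: [-179.9, 0.5, 11.3]
force: [-0.9, 0.2, -0.2]
gripper_width: 91.3
gripper_force: 0.0
```

```bash
python3 plan.py 560 41.6 91 11.2 1
```

```text
t 9.85 pos [558.4  41.7 115.5] rot [-179.93    0.46   11.26] F [-0.9  0.2 -0.2] w 91.3 g 0.0 q [  3.  22. 100.  -0.  59.  82.]
[0.039, 0.011, 0.614, 0.008]
```

Request:
{"fn": "send_rows", "kwargs": {"steps": [[[0.02, 0, 0.35, 0, 1], [0, 0, 0.2, 0, 1], [0, 0, 0, 0, 0.5], [0, 0, 0, 0, 0.5], [0, 0, 0, 0, 0.5]]]}}

```text
time_s: 10.27
ee_pos: [561.7, 41.9, 98.6]
ee_rot: [180.0, -0.1, 11.3]
force: [0.5, 0.2, 0.5]
gripper_width: 74.3
gripper_force: 0.0
```

Request:
{"fn": "send_rows", "kwargs": {"steps": [[[-0.03, 0, 0.1, 0, 0.5], [0, 0, 0.08, 0, 0.5], [0, 0, 0, 0, 0.3], [0, 0, 0, 0, 0.3], [0, 0, 0, 0, 0.3]]]}}

```text
time_s: 10.68
ee_pos: [560.0, 41.6, 90.9]
ee_rot: [180.0, -0.0, 11.3]
force: [-0.3, 0.1, 0.2]
gripper_width: 40.5
gripper_force: 0.0
```

Request:
{"fn": "send_rows", "kwargs": {"steps": [[[0, 0, 0, 0, 0.3], [0, 0, 0, 0, 0], [0, 0, 0, 0, 0], [0, 0, 0, 0, 0], [0, 0, 0, 0, 0]]], "squeeze": 35}}

```text
time_s: 11.1
ee_pos: [560.1, 41.3, 90.9]
ee_rot: [180.0, -0.0, 11.2]
force: [0.5, -1.8, 1.5]
gripper_width: 20.2
gripper_force: 35.0
```

Request:
{"fn": "send_rows", "kwargs": {"steps": [[[0, 0, 0, 0, 0], [0, 0, 0, 0, 0], [0, 0, 0, 0, 0], [0, 0, 0, 0, 0]]], "squeeze": 35}}

```text
time_s: 11.43
ee_pos: [560.1, 41.3, 90.9]
ee_rot: [180.0, -0.0, 11.3]
force: [-0.2, -3.0, 2.2]
gripper_width: 19.9
gripper_force: 35.0
```

Firm shank grip (20 mm, 35 N). Lifting, then backing away to turn 180° so the eye points to +x. That keeps the gripper body clear of the square.

Request:
{"fn": "send_rows", "kwargs": {"steps": [[[0, 0, -0.1, 0, 0], [0, 0, -0.2, 0, 0], [0, 0, -0.4, 0, 0], [0, 0, -0.6, 0, 0], [0, 0, -0.8, 0, 0]]]}}

```text
time_s: 11.85
ee_pos: [557.6, 42.3, 173.3]
ee_rot: [-179.8, 0.4, 11.3]
force: [0.7, 0.6, -4.3]
gripper_width: 19.8
gripper_force: 35.0
```

Request:
{"fn": "send_rows", "kwargs": {"steps": [[[-0.2, 0, -0.8, 0, 0], [-0.5, 0, -0.8, 0, 0], [-0.6, 0, -0.8, 0, 0], [-0.6, 0, -0.8, 0, 0], [-0.6, 0, -0.6, 0, 0]]]}}

```text
time_s: 12.27
ee_pos: [460.6, 23.0, 329.3]
ee_rot: [-179.9, -0.1, 11.3]
force: [-0.6, -0.3, -3.2]
gripper_width: 20.6
gripper_force: 35.0
```

```bash
python3 plan.py 440 0 330 191 28 | head -30
```

```text
t 12.27 pos [460.6  23.  329.3] rot [-1.7991e+02 -1.1000e-01  1.1320e+01] F [-0.6 -0.3 -3.2] w 20.6 g 35.0 q [ 1.  5. 91.  0. 84. 80.]
[-0.022, 0.016, -0.001, -0.933]
[-0.024, 0.014, -0.001, -0.933]
[-0.025, 0.011, -0.001, -0.933]
[-0.026, 0.008, -0.001, -0.933]
[-0.027, 0.005, -0.001, -0.933]
[-0.027, 0.002, -0.001, -0.933]
[-0.028, -0.001, -0.001, -0.933]
[-0.027, -0.004, -0.001, -0.933]
[-0.027, -0.007, -0.001, -0.933]
[-0.026, -0.01, -0.001, -0.933]
[-0.024, -0.013, -0.001, -0.933]
[-0.023, -0.015, -0.001, -0.933]
[-0.021, -0.018, -0.001, -0.933]
[-0.019, -0.02, -0.001, -0.933]
[-0.017, -0.022, -0.001, -0.933]
[-0.014, -0.024, -0.001, -0.933]
[-0.011, -0.025, -0.001, -0.933]
[-0.008, -0.026, -0.001, -0.933]
[-0.005, -0.027, -0.001, -0.933]
[-0.002, -0.027, -0.001, -0.933]
[0.001, -0.028, -0.001, -0.933]
[0.004, -0.027, -0.001, -0.933]
[0.007, -0.027, -0.001, -0.933]
[0.01, -0.026, -0.001, -0.933]
[0.013, -0.024, -0.001, -0.933]
[0.015, -0.023, -0.001, -0.933]
[0.018, -0.021, -0.001, -0.933]
[0.02, -0.019, -0.001, -0.933]
```

Request:
{"fn": "send_rows", "kwargs": {"steps": [[[0, 0, 0, -0.5, 0], [0, 0, 0, -0.9, 0], [0, 0, 0, -1, 0], [0, 0, 0, -1, 0], [0, 0, 0, -1, 0]]]}}

```text
time_s: 12.68
ee_pos: [460.9, 23.1, 326.8]
ee_rot: [-179.9, -0.0, 41.9]
force: [1.6, 0.2, -3.4]
gripper_width: 19.7
gripper_force: 35.0
```

Request:
{"fn": "send_rows", "kwargs": {"steps": [[[0, 0, 0, -1, 0], [0, 0, 0, -1, 0], [0, 0, 0, -1, 0], [0, 0, 0, -1, 0], [0, 0, 0, -1, 0]]]}}

```text
time_s: 13.1
ee_pos: [461.0, 23.1, 326.6]
ee_rot: [-179.9, -0.1, 76.3]
force: [0.5, -0.6, -3.9]
gripper_width: 19.7
gripper_force: 35.0
```

Request:
{"fn": "send_rows", "kwargs": {"steps": [[[0, 0, 0, -1, 0], [0, 0, 0, -1, 0], [0, 0, 0, -1, 0], [0, 0, 0, -1, 0], [0, 0, 0, -1, 0]]]}}

```text
time_s: 13.52
ee_pos: [461.0, 23.1, 326.6]
ee_rot: [-179.9, -0.1, 110.7]
force: [0.8, 0.4, -3.6]
gripper_width: 20.0
gripper_force: 35.0
```

Request:
{"fn": "send_rows", "kwargs": {"steps": [[[0, 0, 0, -1, 0], [0, 0, 0, -1, 0], [0, 0, 0, -1, 0], [0, 0, 0, -1, 0], [0, 0, 0, -1, 0]]]}}

```text
time_s: 13.93
ee_pos: [461.0, 23.1, 326.6]
ee_rot: [180.0, -0.1, 145.0]
force: [-0.6, -0.2, -4.1]
gripper_width: 20.0
gripper_force: 35.0
```

Request:
{"fn": "send_rows", "kwargs": {"steps": [[[0, 0, 0, -1, 0], [0, 0, 0, -1, 0], [0, 0, 0, -1, 0], [0, 0, 0, -1, 0], [0, 0, 0, -1, 0]]]}}

```text
time_s: 14.35
ee_pos: [461.0, 23.1, 326.6]
ee_rot: [179.9, -0.1, 179.4]
force: [0.6, -0.1, -4.0]
gripper_width: 20.0
gripper_force: 35.0
```

Request:
{"fn": "send_rows", "kwargs": {"steps": [[[0, 0, 0, -0.9, 0], [0, 0, 0, -0.5, 0], [0, 0, 0, 0, 0]]]}}

```text
time_s: 14.6
ee_pos: [461.1, 22.9, 326.6]
ee_rot: [179.9, -0.1, -171.3]
force: [1.2, 0.3, -3.0]
gripper_width: 19.8
gripper_force: 35.0
```

```bash
python3 plan.py 424 310 330 189.8
```

```text
t 14.6 pos [461.1  22.9 326.6] rot [ 1.7990e+02 -6.0000e-02 -1.7126e+02] F [ 1.2  0.3 -3. ] w 19.8 g 35.0 q [  1.   5.  91.   0.  84. -97.]
[-0.022, 0.904, -0.011, -0.019]
[-0.024, 0.904, -0.011, -0.019]
[-0.026, 0.904, -0.011, -0.019]
[-0.028, 0.904, -0.011, -0.019]
[-0.03, 0.904, -0.011, -0.019]
[-0.032, 0.904, -0.011, -0.019]
[-0.034, 0.904, -0.011, -0.019]
[-0.036, 0.904, -0.011, -0.019]
```

Request:
{"fn": "send_rows", "kwargs": {"steps": [[[-0.02, 0.5, 0, -0.02, 0], [-0.02, 0.9, 0, -0.02, 0], [-0.03, 0.9, 0, -0.02, 0], [-0.03, 0.9, 0, -0.02, 0], [-0.03, 0.9, 0, -0.02, 0]]]}}

```text
time_s: 15.02
ee_pos: [440.3, 186.8, 326.8]
ee_rot: [179.9, -0.1, -170.8]
force: [0.1, -1.3, -3.4]
gripper_width: 19.9
gripper_force: 35.0
```

Request:
{"fn": "send_rows", "kwargs": {"steps": [[[-0.03, 0.9, 0, -0.02, 0], [-0.03, 0.9, 0, -0.02, 0], [-0.03, 0.9, 0, 0, 0], [-0.03, 0.4, 0, 0, 0], [0, 0, 0, 0, 0]]]}}

```text
time_s: 15.43
ee_pos: [424.4, 312.0, 326.0]
ee_rot: [179.9, -0.1, -170.2]
force: [0.1, -0.2, -3.9]
gripper_width: 20.0
gripper_force: 35.0
```

Run:
```python
from sfit import *
s=env.state();tc=s["ee_pos"]
psi=np.radians(s["ee_rot"][2]);th=np.radians(45)
# expected stick: shank88 ~4mm below grip point
g=np.array([tc[0],tc[1],tc[2]+15]);u=np.array([-np.sin(th)*np.cos(psi),-np.sin(th)*np.sin(psi),np.cos(th)])
f0=g-88*u;print(tc,np.degrees(psi),"exp foot",f0,"eye",f0+185*u)
for n in ("side","scene","wrist"):
    F=env.grab_frame(n);np.savez(n+"4.npz",**F);P,ok=cloud(F);P=P[ok]
    r=((-5,65),(115,215)) if n!="wrist" else ((115,215),)
    v,e,k=stickfit(P,[*f0,psi,th],rng=r,gs=(15,8,5));v2=v
    print(n,"foot",v[:3],np.degrees(v[3:]),round(e,2),k,"eye",pt(v,185))
    x,e,k=fit(near(P,(509,240),95,6,290),stand,[508,206,.17,0,10]);print("  stand",x[:2],np.degrees(x[2]),x[3:],round(e,2),k)
```

```text
[424.38 311.96 326.  ] -170.20758070221112 exp foot [363.06 301.38 278.78] eye [491.97 323.63 409.59]
side foot [362.76 301.77 281.63] [-170.44   44.94] 1.17 938 eye [491.63 323.49 412.57]
  stand [508.72 206.3 ] 10.069213390811589 [ 2.07 10.04] 1.38 2643
scene foot [363.08 271.58 281.83] [-159.95   46.52] 2.01 522 eye [489.18 317.6  409.13]
  stand [505.86 202.38] 9.406078734363668 [-0.71 10.15] 1.47 1610
wrist foot [329.18 292.87 464.75] [-170.41  135.75] 1.47 3999 eye [456.47 314.38 332.24]
  stand [507.21 206.14] 9.922617413700783 [-1.13  9.97] 0.62 6058
```

Request:
{"fn": "send_rows", "kwargs": {"steps": [[[0, 0, 0.4, 0, 0], [0, 0, 0.8, 0, 0], [0, 0, 0.8, 0, 0], [0, 0, 0.8, 0, 0], [0, 0, 0.5, 0, 0]]]}}

```text
time_s: 16.0
ee_pos: [424.5, 305.5, 191.9]
ee_rot: [-179.9, -0.2, -170.6]
force: [-0.3, -0.3, -4.2]
gripper_width: 20.1
gripper_force: 35.0
```

Request:
{"fn": "send_rows", "kwargs": {"steps": [[[0, 0, 0.2, 0, 0], [0, 0, 0, 0, 0], [0, 0, 0, 0, 0], [0, 0, 0, 0, 0]]]}}

```text
time_s: 16.33
ee_pos: [427.1, 308.4, 188.7]
ee_rot: [179.9, 0.2, -170.4]
force: [-0.3, -0.3, -4.2]
gripper_width: 20.0
gripper_force: 35.0
```

```bash
cat > rel.py <<'E'
from sfit import *
def rel(cams=("side","scene"),tag="",dzg=15):
    s=env.state();tc=s["ee_pos"];psi=np.radians(s["ee_rot"][2]);th=np.radians(45)
    u=np.array([-np.sin(th)*np.cos(psi),-np.sin(th)*np.sin(psi),np.cos(th)])
    f0=tc+[0,0,dzg]-88*u;print("tcp",tc,np.degrees(psi),"F",s["force"],"kin eye",f0+185*u)
    for n,st in zip(cams,([508.7,206.3,.172,2.1,10],[505.8,202.3,.17,-.7,10])):
        F=env.grab_frame(n);P,ok=cloud(F);P=P[ok]
        if tag: cv2.imwrite(f"pics/{n}{tag}.png",F["pixels"][:,:,::-1])
        off=np.array([0,0,2.]) if n=="side" else np.array([-2.,-4,-.8])
        v=np.array([*(f0+off)]);r=lambda y:sf(own(Q,[*y,psi,th]))
        for g in (10,6,4):
            o=own(P,[*v,psi,th]);Q=P[(abs(sf(o))<g)&(((o[:,2]>-5)&(o[:,2]<62))|((o[:,2]>120)&(o[:,2]<210)))]
            v=least_squares(r,v,loss="soft_l1",f_scale=1.5).x
        x,e,k=fit(near(P,(509,240),95,6,290),stand,st)
        eye=v+185*u;e2=loc(eye[None],x)[0]
        print(n,"eye",eye,len(Q),round(np.mean(abs(r(v))),2),"stand",x[:4]*[1,1,57.3,1],"eye in stand",e2,"axis z there",263.9+(e2[1]-25.9)*.105)
if __name__=="__main__": rel()
E
python3 rel.py
```

```text
tcp [427.09 308.37 188.71] -170.44723214309246 F [-0.27 -0.33 -4.23] kin eye [494.73 319.75 272.3 ]
side eye [494.97 319.87 275.51] 793 1.1 stand [509.06 206.29   9.76   2.13] eye in stand [  5.35 114.32 273.38] axis z there 273.18450201385235
scene eye [491.87 316.36 272.66] 432 1.45 stand [505.95 202.31   9.98  -0.87] eye in stand [  5.9  114.77 273.53] axis z there 273.23084832050006
```

Both cameras agree: the eye is 5.5 mm off in x and right in height. Correcting that and stopping just short of the tip.

Request:
{"fn": "send_rows", "kwargs": {"steps": [[[0.07, -0.2, 0.02, 0, 0], [0.07, -0.3, 0.03, 0, 0], [0, -0.15, 0.02, 0, 0], [0, 0, 0, 0, 0], [0, 0, 0, 0, 0]]]}}

```text
time_s: 16.85
ee_pos: [424.7, 280.8, 184.1]
ee_rot: [180.0, 0.0, -170.5]
force: [-0.3, -0.5, -3.4]
gripper_width: 20.1
gripper_force: 35.0
```

Request:
{"fn": "send_rows", "kwargs": {"steps": [[[0, 0, 0, 0, 0], [0, 0, 0, 0, 0], [0, 0, 0, 0, 0]]]}}

```text
time_s: 17.1
ee_pos: [424.7, 281.7, 183.9]
ee_rot: [180.0, 0.0, -170.4]
force: [-0.3, -0.7, -3.9]
gripper_width: 19.9
gripper_force: 35.0
```

Run:
```python
from rel import *
rel();rel()
```

```text
tcp [424.72 281.72 183.92] -170.38452997160547 F [-0.29 -0.74 -3.94] kin eye [492.35 293.17 267.51]
side eye [492.38 293.11 270.71] 757 1.15 stand [508.69 206.26   9.73   2.16] eye in stand [ -1.4   88.35 268.54] axis z there 270.45741162129576
scene eye [489.77 289.7  268.17] 391 1.41 stand [505.9 202.3   9.7  -0.5] eye in stand [ -1.17  88.87 268.67] axis z there 270.51149938198955
tcp [424.68 281.68 183.86] -170.38109744014568 F [ 0.51  1.07 -4.84] kin eye [492.31 293.14 267.45]
side eye [492.51 293.39 270.78] 759 1.18 stand [508.94 206.17  10.02   2.25] eye in stand [ -1.    88.75 268.53] axis z there 270.49922342337135
scene eye [489.5  289.64 267.6 ] 394 1.36 stand [506.11 202.25   9.94  -0.11] eye in stand [ -1.27  88.95 267.71] axis z there 270.52010522004764
```

Request:
{"fn": "send_rows", "kwargs": {"steps": [[[-0.03, 0, -0.05, 0, 0], [0, -0.1, 0.01, 0, 0], [0, -0.15, 0.015, 0, 0], [0, -0.15, 0.015, 0, 0], [0, -0.15, 0.015, 0, 0]]]}}

```text
time_s: 17.72
ee_pos: [429.5, 259.1, 183.6]
ee_rot: [-180.0, -0.0, -170.4]
force: [-0.1, -0.7, -4.7]
gripper_width: 19.7
gripper_force: 35.0
```

Request:
{"fn": "send_rows", "kwargs": {"steps": [[[0, -0.1, 0.01, 0, 0], [0, 0, 0, 0, 0], [0, 0, 0, 0, 0]]]}}

```text
time_s: 17.97
ee_pos: [430.3, 255.7, 183.4]
ee_rot: [180.0, 0.0, -170.4]
force: [0.2, -0.2, -3.6]
gripper_width: 19.9
gripper_force: 35.0
```

Run:
```python
from rel import *
rel(tag="5")
a=cv2.imread("pics/side5.png");b=cv2.imread("pics/scene5.png")
pic=np.hstack([cv2.resize(a[200:300,230:330],(400,400),interpolation=cv2.INTER_CUBIC),cv2.resize(b[130:230,320:420],(400,400),interpolation=cv2.INTER_CUBIC)])
cv2.imwrite("pics/ins5.png",pic)
```

```text
tcp [430.25 255.67 183.36] -170.44688060149434 F [ 0.21 -0.22 -3.6 ] kin eye [497.89 267.05 266.95]
side eye [497.95 267.13 269.83] 738 1.19 stand [508.89 206.28   9.58   1.85] eye in stand [ -0.66  61.82 267.97] axis z there 267.67159935440833
scene eye [495.39 263.79 267.53] 373 1.32 stand [506.05 202.42   5.22   8.03] eye in stand [ -5.03  62.09 259.51] axis z there 267.7002966547903
```

View pics/ins5.png

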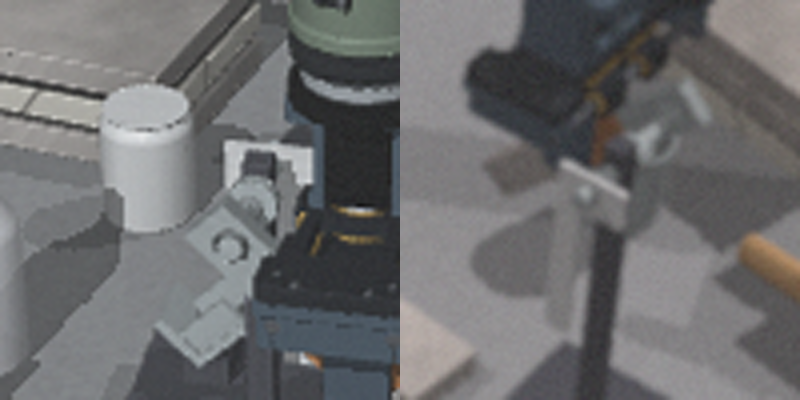

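The side crop shows the eye (230,247) with the peg tip inside it, and there is no contact force. Sliding in to the collar.

Request:
{"fn": "send_rows", "kwargs": {"steps": [[[-0.01, -0.15, 0.015, 0, 0], [0, -0.15, 0.015, 0, 0], [0, -0.15, 0.015, 0, 0], [0, -0.15, 0.015, 0, 0], [0, -0.1, 0.01, 0, 0]]]}}

```text
time_s: 18.48
ee_pos: [435.2, 227.5, 180.4]
ee_rot: [-180.0, -0.0, -170.4]
force: [0.2, 1.1, -3.7]
gripper_width: 20.1
gripper_force: 35.0
```

Request:
{"fn": "send_rows", "kwargs": {"steps": [[[0, -0.08, 0.01, 0, 0], [0, -0.05, 0.005, 0, 0], [0, 0, 0, 0, 0], [0, 0, 0, 0, 0]]]}}

```text
time_s: 18.82
ee_pos: [436.2, 223.3, 180.0]
ee_rot: [180.0, 0.0, -170.4]
force: [0.5, 0.3, -3.8]
gripper_width: 19.8
gripper_force: 35.0
```

Run:
```python
from rel import *
rel(cams=("side",))
```

```text
tcp [436.17 223.32 179.95] -170.41463280500588 F [ 0.47  0.27 -3.78] kin eye [503.81 234.74 263.54]
side eye [503.89 234.88 266.67] 662 1.27 stand [508.7  206.34  10.38  10.27] eye in stand [  0.41  28.94 256.41] axis z there 264.21961464187103
```

Request:
{"fn": "send_rows", "kwargs": {"steps": [[[0, -0.04, 0.005, 0, 0], [0, -0.03, 0.01, 0, 0], [0, 0, 0.03, 0, 0], [0, 0, 0, 0, 0]]]}}

```text
time_s: 19.2
ee_pos: [436.8, 221.3, 178.3]
ee_rot: [179.9, 0.1, -170.4]
force: [-0.0, 3.6, -2.5]
gripper_width: 19.9
gripper_force: 35.0
```

Lug touches the collar (3.6 N). Easing down onto the peg and releasing.

Request:
{"fn": "send_rows", "kwargs": {"steps": [[[0, 0.01, 0.03, 0, 0], [0, 0, 0, 0, 0], [0, 0, 0, 0, 0]]], "squeeze": 6}}

```text
time_s: 19.45
ee_pos: [436.9, 220.8, 177.0]
ee_rot: [-180.0, 0.0, -170.4]
force: [1.5, 0.1, -2.8]
gripper_width: 21.4
gripper_force: 6.0
```

Request:
{"fn": "send_rows", "kwargs": {"steps": [[[0, 0, 0, 0, 0], [0, 0, 0, 0, 0], [0, 0, 0, 0, 0]]], "squeeze": 3}}

```text
time_s: 19.7
ee_pos: [436.8, 220.9, 177.1]
ee_rot: [-180.0, 0.0, -170.4]
force: [0.9, 0.5, -2.3]
gripper_width: 21.4
gripper_force: 3.0
```

Request:
{"fn": "send_rows", "kwargs": {"steps": [[[0, 0, 0, 0, 0.6], [0, 0, 0, 0, 0.6], [0, 0, 0, 0, 0.6], [0, 0, 0, 0, 0.6], [0, 0, 0, 0, 0.6]]]}}

```text
time_s: 20.12
ee_pos: [436.4, 221.0, 177.0]
ee_rot: [-180.0, -0.0, -170.4]
force: [-0.6, -0.3, -0.7]
gripper_width: 52.4
gripper_force: 0.0
```

Request:
{"fn": "send_rows", "kwargs": {"steps": [[[0, 0, 0, 0, 0.6], [0, 0, 0, 0, 0.6], [0, 0, 0, 0, 0.6], [0, 0, 0, 0, 0.6], [0, 0, 0, 0, 0.6]]]}}

```text
time_s: 20.53
ee_pos: [436.5, 220.9, 176.9]
ee_rot: [-180.0, -0.0, -170.4]
force: [0.4, -0.6, -0.4]
gripper_width: 54.8
gripper_force: 0.0
```

```bash
cat > hang.py <<'E'
from sfit import *
def hang(n="side",st=(508.7,206.3,np.radians(9.8),2.1),save=None):
    F=env.grab_frame(n);P,ok=cloud(F);P=P[ok]
    if save: cv2.imwrite(save,F["pixels"][:,:,::-1])
    p=loc(P,st);p=p[(abs(p[:,0])<150)&(p[:,1]>10)&(p[:,1]<52)&(p[:,2]>45)&(p[:,2]<300)]
    best=None
    for t0 in (-45,-20,0,20,45):
        t=np.radians(t0);u=np.array([-np.sin(t),0,np.cos(t)])
        v,e,k=stickfit(p,[*(np.array([0,26,261.5])-185*u),0,t],rng=((-5,165),(196,210)),gs=(20,10,6))
        if best is None or k>best[2]: best=(v,e,k)
    v,e,k=best;print(n,"eye",pt(v,185),"foot",v[:3],"yaw,tilt",np.degrees(v[3:]),round(e,2),k)
if __name__=="__main__":
    hang();hang(save="pics/side6.png");print(env.state()["time_s"])
E
python3 hang.py
```

```text
side eye [ -2.15  27.83 261.88] foot [-80.88  35.47  94.64] yaw,tilt [ -5.54 -25.31] 1.53 801
side eye [  0.82  28.03 261.2 ] foot [-49.9   35.25  83.44] yaw,tilt [ -8.1  -16.08] 1.55 987
20.6333
```

It is on the peg and swinging. Waiting for it to settle.

Request:
{"fn": "send_rows", "kwargs": {"steps": [[[0, 0, 0, 0, 0.8], [0, 0, 0, 0, 0.8], [0, 0, 0, 0, 0.8], [0, 0, 0, 0, 0.8], [0, 0, 0, 0, 0.8]]]}}

```text
time_s: 21.05
ee_pos: [436.5, 221.0, 176.9]
ee_rot: [-180.0, 0.0, -170.4]
force: [-0.6, 0.2, -0.3]
gripper_width: 73.0
gripper_force: 0.0
```

Request:
{"fn": "send_rows", "kwargs": {"steps": [[[0, 0, 0, 0, 0.8], [0, 0, 0, 0, 0.8], [0, 0, 0, 0, 0.8], [0, 0, 0, 0, 0.8], [0, 0, 0, 0, 0.8]]]}}

```text
time_s: 21.47
ee_pos: [436.5, 221.0, 176.9]
ee_rot: [-180.0, -0.0, -170.4]
force: [-0.2, 0.4, 0.3]
gripper_width: 73.1
gripper_force: 0.0
```

Request:
{"fn": "send_rows", "kwargs": {"steps": [[[0, 0, 0, 0, 0.8], [0, 0, 0, 0, 0.8], [0, 0, 0, 0, 0.8], [0, 0, 0, 0, 0.8], [0, 0, 0, 0, 0.8]]]}}

```text
time_s: 21.88
ee_pos: [436.5, 221.0, 177.0]
ee_rot: [-180.0, 0.0, -170.4]
force: [-0.2, -0.7, 0.2]
gripper_width: 72.8
gripper_force: 0.0
```

Request:
{"fn": "send_rows", "kwargs": {"steps": [[[0, 0, 0, 0, 0.8], [0, 0, 0, 0, 0.8], [0, 0, 0, 0, 0.8], [0, 0, 0, 0, 0.8], [0, 0, 0, 0, 0.8]]]}}

```text
time_s: 22.3
ee_pos: [436.5, 221.0, 176.9]
ee_rot: [-180.0, 0.0, -170.4]
force: [1.2, -0.5, 0.3]
gripper_width: 72.8
gripper_force: 0.0
```

```bash
sed -i 's/    hang();hang(save/    hang();hang();hang();hang(save/' hang.py; python3 hang.py
```

```text
side eye [ -0.88  28.95 260.95] foot [27.07 35.   78.18] yaw,tilt [12.2   8.89] 1.79 994
side eye [ -1.8   30.32 261.08] foot [14.78 33.91 76.86] yaw,tilt [12.23  5.26] 1.97 999
side eye [ -2.88  33.3  260.57] foot [ 0.43 33.51 75.6 ] yaw,tilt [3.6  1.02] 2.15 977
side eye [  0.67  30.89 260.95] foot [-14.89  33.85  76.63] yaw,tilt [-10.78  -4.91] 1.96 998
22.5
```

Request:
{"fn": "send_rows", "kwargs": {"steps": [[[0.4, 0, 0, 0, 0.8], [0.8, 0, 0, 0, 0.8], [0.8, 0, 0, 0, 0.8], [0.6, 0, 0, 0, 0.8], [0.2, 0, 0, 0, 0.8]]]}}

```text
time_s: 22.92
ee_pos: [322.6, 201.1, 176.6]
ee_rot: [-180.0, -0.1, -170.4]
force: [-1.0, -0.8, -0.3]
gripper_width: 72.9
gripper_force: 0.0
```

Request:
{"fn": "send_rows", "kwargs": {"steps": [[[0, 0, 0, 0, 0.8], [0, 0, 0, 0, 0.8], [0, 0, 0, 0, 0.8], [0, 0, 0, 0, 0.8], [0, 0, 0, 0, 0.8]]]}}

```text
time_s: 23.33
ee_pos: [327.1, 202.6, 176.9]
ee_rot: [-180.0, 0.0, -170.4]
force: [-0.0, -0.4, 0.4]
gripper_width: 73.1
gripper_force: 0.0
```

Request:
{"fn": "send_rows", "kwargs": {"steps": [[[0, 0, 0, 0, 0.8], [0, 0, 0, 0, 0.8], [0, 0, 0, 0, 0.8], [0, 0, 0, 0, 0.8], [0, 0, 0, 0, 0.8]]]}}

```text
time_s: 23.75
ee_pos: [326.1, 202.3, 176.9]
ee_rot: [-180.0, -0.0, -170.4]
force: [-0.7, -0.4, -0.3]
gripper_width: 73.0
gripper_force: 0.0
```

Request:
{"fn": "send_rows", "kwargs": {"steps": [[[0, 0, 0, 0, 0.8], [0, 0, 0, 0, 0.8], [0, 0, 0, 0, 0.8], [0, 0, 0, 0, 0.8], [0, 0, 0, 0, 0.8]]]}}

```text
time_s: 24.17
ee_pos: [326.1, 202.3, 176.9]
ee_rot: [-180.0, 0.0, -170.4]
force: [-0.5, 0.9, 1.5]
gripper_width: 73.1
gripper_force: 0.0
```

Request:
{"fn": "send_rows", "kwargs": {"steps": [[[0, 0, 0, 0, 0.8], [0, 0, 0, 0, 0.8], [0, 0, 0, 0, 0.8], [0, 0, 0, 0, 0.8], [0, 0, 0, 0, 0.8]]]}}

```text
time_s: 24.58
ee_pos: [326.1, 202.3, 176.9]
ee_rot: [-180.0, 0.0, -170.4]
force: [-0.8, -1.1, 0.5]
gripper_width: 72.8
gripper_force: 0.0
```

Request:
{"fn": "send_rows", "kwargs": {"steps": [[[0, 0, 0, 0, 0.8], [0, 0, 0, 0, 0.8], [0, 0, 0, 0, 0.8], [0, 0, 0, 0, 0.8], [0, 0, 0, 0, 0.8]]]}}

```text
time_s: 25.0
ee_pos: [326.1, 202.3, 176.9]
ee_rot: [-180.0, 0.0, -170.4]
force: [0.2, -0.1, -0.6]
gripper_width: 73.0
gripper_force: 0.0
```

Request:
{"fn": "send_rows", "kwargs": {"steps": [[[0, 0, 0, 0, 0.8], [0, 0, 0, 0, 0.8], [0, 0, 0, 0, 0.8], [0, 0, 0, 0, 0.8], [0, 0, 0, 0, 0.8]]]}}

```text
time_s: 25.42
ee_pos: [326.1, 202.3, 176.9]
ee_rot: [-180.0, 0.0, -170.4]
force: [-0.2, -0.1, 0.4]
gripper_width: 73.0
gripper_force: 0.0
```

Request:
{"fn": "send_rows", "kwargs": {"steps": [[[0, 0, 0, 0, 0.8], [0, 0, 0, 0, 0.8], [0, 0, 0, 0, 0.8], [0, 0, 0, 0, 0.8], [0, 0, 0, 0, 0.8]]]}}

```text
time_s: 25.83
ee_pos: [326.1, 202.3, 176.9]
ee_rot: [-180.0, 0.0, -170.4]
force: [0.5, 0.3, 0.2]
gripper_width: 73.1
gripper_force: 0.0
```

```bash
python3 hang.py
python3 - <<'E'
import cv2
a=cv2.imread("pics/side6.png")
cv2.imwrite("pics/side6c.png",cv2.resize(a[200:360,210:370],(600,600),interpolation=cv2.INTER_CUBIC))
E
```

```text
side eye [ -1.12  32.62 261.78] foot [ 0.61 32.77 76.78] yaw,tilt [4.73 0.54] 2.06 1024
side eye [  0.02  32.54 260.79] foot [ 0.08 32.54 75.79] yaw,tilt [0.02 0.02] 2.12 1028
side eye [ -0.5   32.86 260.85] foot [ 0.29 32.88 75.85] yaw,tilt [1.5  0.24] 2.06 1033
side eye [ -0.88  32.52 260.85] foot [ 0.37 32.58 75.86] yaw,tilt [3.02 0.39] 2.14 1035
26.0333
```

View pics/side6c.png

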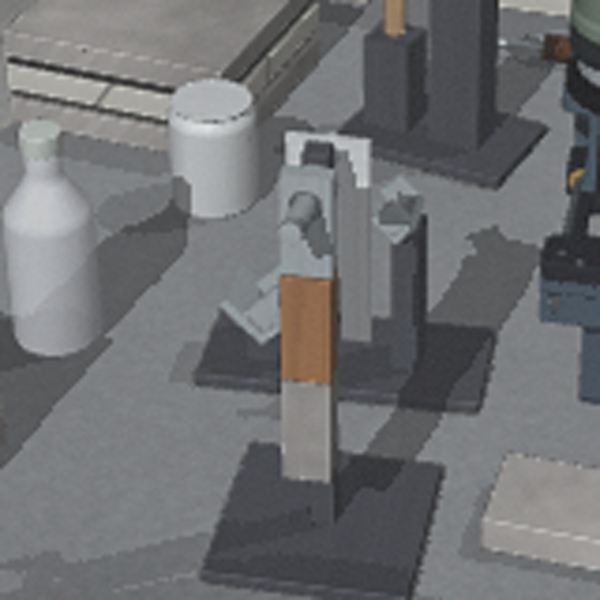

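It is hanging still. My fit ignores lean along the peg, so I'll get the eye's true y from the front faces of the lug, shank and block.

Run:
```python
from sfit import *
for n,st in (("side",(508.7,206.3,np.radians(9.8),2.1)),):
    F=env.grab_frame(n);P,ok=cloud(F);p=loc(P[ok],st)
    p=p[(abs(p[:,0])<12)&(p[:,1]>15)&(p[:,1]<60)]
    for a,b,t in ((82,100,11),(100,118,11),(120,138,11),(152,170,10),(170,188,10),(190,208,10),(220,230,6),(230,248,6),(272,280,6)):
        q=p[(p[:,2]>a)&(p[:,2]<b)]
        if len(q)>5: print(a,b,len(q),"centre y",np.median(q[:,1])-t,"front spread",q[:,1].std())
```

```text
82 100 67 centre y 35.3344257342987 front spread 2.4203599801086537
100 118 72 centre y 35.34750477775864 front spread 2.0484444377099296
120 138 74 centre y 33.15729211547243 front spread 2.1933877442698417
152 170 74 centre y 31.36321777808648 front spread 1.9736320594399406
170 188 76 centre y 31.249089123947833 front spread 2.120842458646887
190 208 81 centre y 29.76896880834677 front spread 1.9926509480201893
220 230 42 centre y 28.876142116677904 front spread 1.6818400522930772
230 248 60 centre y 27.660671215188984 front spread 1.7700972502199002
272 280 63 centre y 26.02958252693645 front spread 9.900411708015245
```

The stick leans about 3° and the eye is at y≈26.7, x≈-0.5, z≈261, all within limits. It is at rest and the gripper is clear. Handing in.

```bash
python3 -c "
from workcell import env
print(env.job_done())"
```

```text
the job is handed in; nothing more can be done
None
```

The stick was laid in the rest and released, then regripped by its shank and hung on the free peg against the collar; it was still, about 3° off plumb, when I handed in at about 26 s, but `job_done()` returned no verdict.

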